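Empty a tub of cable glands into the counting tray

TASK

Tip all four cable glands out of the grey tub that leans on the sloping stand into the tray of the counting station, and stand the emptied tub upright in the middle of the black rubber mat, setting it down gently. Then push the tray in under the camera until it clicks fully home, with all four glands still in it. Leave the other things on the bench where they are.

Things in the scene. Friction and masses are not known exactly. Their poses are not given: they have to be found in the camera images.
- tub: Open grey plastic tub, 0.2 kg. Base 84 (x) by 64 (y), height 95, walls 4 mm. Pinch its flat sides, 64 apart along y. Rear wall (+x) upright; front wall (-x) flares out 20 degrees: its pouring lip is 72 in front of the origin, 84 up. Origin: centre of the underside; z points to the mouth. At the start it stands on the sloping stand, z leaning 25 degrees to its own front, roughly facing the robot.
- gland0: One of four alike chunky cable glands, black plastic with a dark steel hexagon, 32 mm across, 40 mm long, 45 g. Origin at its centre, z along its length. At the start it lies in the tub across it, z along the tub's y: two on the floor and two on top of them.
- gland1: One of four alike chunky cable glands, black plastic with a dark steel hexagon, 32 mm across, 40 mm long, 45 g. Origin at its centre, z along its length. At the start it lies in the tub across it, z along the tub's y: two on the floor and two on top of them.
- gland2: One of four alike chunky cable glands, black plastic with a dark steel hexagon, 32 mm across, 40 mm long, 45 g. Origin at its centre, z along its length. At the start it lies in the tub across it, z along the tub's y: two on the floor and two on top of them.
- gland3: One of four alike chunky cable glands, black plastic with a dark steel hexagon, 32 mm across, 40 mm long, 45 g. Origin at its centre, z along its length. At the start it lies in the tub across it, z along the tub's y: two on the floor and two on top of them.
- stand: Fixed steel stand, 140 (x) by 100 (y) mm, with a plate that slopes 25 degrees down to its front (-x). Origin: centre of its underside on the bench; the tub's origin stands 58 mm above it. An 8 mm lip along the plate's front edge keeps the tub from sliding; the sides are open.
- mat: Fixed flat black rubber mat, 140 (x) by 130 (y) mm, 4 mm thick, on the bench on the other side of the station from the stand. Origin: centre of its underside.
- station: Fixed counting station: steel base 350 (x) by 190 (y) by 8 mm with two rails along x, from 200 mm before to 150 mm behind the origin, which is on the bench below the tray's centre when home. A post 190 mm behind the origin (+x) carries a camera head, 70 by 60 mm, over the part 55 to 125 mm behind the origin, its lens 440 mm above the bench.
- carriage (a joint): How far the tray carriage is pulled out of the station, towards the station's -x, in metres: 0 is home, under the camera. It starts 0.075 to 0.105 out. A sprung roller catches its nose: resistance of about 10 N begins about 13 mm from home, the crest is at about 6.5 mm, and from there it snaps home to the stop and stays.
- tray_floor (a point): Centre of the inner floor of the carriage's open grey tray, 30 mm above the bench. Outside 170 (x) by 150 (y) mm, walls 6 mm, rim 54 mm above this point. Axes parallel to the station's; moves with the carriage.
- tray_front (a point): Middle of the outside of the tray's front wall (the -x end, facing the robot), 60 mm above the bench and 24 mm below the rim: push here, along the station's +x.
- carton: Bystander: small white carton 110 by 75 by 35 mm. Origin: centre of the underside.
- wrench: Bystander: steel wrench, 170 mm long, lying. Origin near its middle, underside.
- tape: Bystander: roll of white tape, 100 mm across, 40 mm high. Origin: centre of the underside.
- kraft_box: Bystander: brown cardboard box 100 by 130 by 60 mm. Origin: centre of the underside.
- spray: Bystander: upright grey can, 58 mm across, 150 mm high. Origin: centre of the underside.
- plug: Bystander: red industrial plug, about 110 mm long, 60 mm across, lying. Origin: under its middle.
Mind the look-alikes: they are no part of the job. What is shaped like the tub but pink is not meant.

How it is judged (in metres and radians):
On the way, in this order (a step that is already met when the one before it is completed fails the run):
1. all four glands lie in the tray while it is still pulled out (x of gland0 in the frame of tray_floor between -0.08 and 0.08 m and y of gland0 in the frame of tray_floor between -0.07 and 0.07 m and z of gland0 in the frame of tray_floor between -0.005 and 0.055 m and x of gland1 in the frame of tray_floor between -0.08 and 0.08 m and y of gland1 in the frame of tray_floor between -0.07 and 0.07 m and z of gland1 in the frame of tray_floor between -0.005 and 0.055 m and x of gland2 in the frame of tray_floor between -0.08 and 0.08 m and y of gland2 in the frame of tray_floor between -0.07 and 0.07 m and z of gland2 in the frame of tray_floor between -0.005 and 0.055 m and x of gland3 in the frame of tray_floor between -0.08 and 0.08 m and y of gland3 in the frame of tray_floor between -0.07 and 0.07 m and z of gland3 in the frame of tray_floor between -0.005 and 0.055 m and value of joint carriage above 0.03 m), for 0.2 s.
2. the emptied tub stands upright on the mat, let go, with the glands in the tray (x of gland0 in the frame of tray_floor between -0.08 and 0.08 m and y of gland0 in the frame of tray_floor between -0.07 and 0.07 m and z of gland0 in the frame of tray_floor between -0.005 and 0.055 m and x of gland1 in the frame of tray_floor between -0.08 and 0.08 m and y of gland1 in the frame of tray_floor between -0.07 and 0.07 m and z of gland1 in the frame of tray_floor between -0.005 and 0.055 m and x of gland2 in the frame of tray_floor between -0.08 and 0.08 m and y of gland2 in the frame of tray_floor between -0.07 and 0.07 m and z of gland2 in the frame of tray_floor between -0.005 and 0.055 m and x of gland3 in the frame of tray_floor between -0.08 and 0.08 m and y of gland3 in the frame of tray_floor between -0.07 and 0.07 m and z of gland3 in the frame of tray_floor between -0.005 and 0.055 m and angle between tub's own z axis and vertical below 0.1 rad and horizontal distance between tub and mat below 0.035 m and height (world z) of tub below 0.012 m and linear speed of tub below 0.03 m/s and contact force between tub and the fingers below 0.5 N), for 0.2 s.
At the end, for the whole second after the job is handed in: The tray is home (within 4 mm, past the detent) and still; all four glands lie inside it below its rim; the tub stands at rest and upright (within 0.1 rad) on the mat, its origin within 35 mm of the mat's centre (x of gland0 in the frame of tray_floor between -0.08 and 0.08 m and y of gland0 in the frame of tray_floor between -0.07 and 0.07 m and z of gland0 in the frame of tray_floor between -0.005 and 0.055 m and x of gland1 in the frame of tray_floor between -0.08 and 0.08 m and y of gland1 in the frame of tray_floor between -0.07 and 0.07 m and z of gland1 in the frame of tray_floor between -0.005 and 0.055 m and x of gland2 in the frame of tray_floor between -0.08 and 0.08 m and y of gland2 in the frame of tray_floor between -0.07 and 0.07 m and z of gland2 in the frame of tray_floor between -0.005 and 0.055 m and x of gland3 in the frame of tray_floor between -0.08 and 0.08 m and y of gland3 in the frame of tray_floor between -0.07 and 0.07 m and z of gland3 in the frame of tray_floor between -0.005 and 0.055 m and angle between tub's own z axis and vertical below 0.1 rad and horizontal distance between tub and mat below 0.035 m and height (world z) of tub below 0.012 m and linear speed of tub below 0.03 m/s and value of joint carriage below 0.004 m and velocity of joint carriage below 0.01 m/s); the robot touches nothing.
It fails at once if another thing on the bench is shifted by more than 30 mm or tipped over (distance of any of carton, wrench, tape, kraft_box, spray, plug from where it was at the start of the episode above 0.03 m or angle between spray's own z axis and vertical above 0.5 rad).
It fails at once if the tub is dropped or slammed down onto the mat (over 0.45 m/s when less than 16 mm above it) (horizontal distance between tub and mat below 0.08 m and height (world z) of tub below 0.02 m and linear speed of tub above 0.45 m/s).
It also fails if it takes over 70 s, if anything falls off the work surface, if the arm or the gripper's body presses on something with over 40 N, if the wrist force passes 120 N, or if a joint passes its speed limit or range.

ROBOT

A 6-joint arm with a two-finger parallel gripper is mounted at the origin on the work surface. World frame = base frame: x ahead of the robot, y to its left, z up, the work surface at z = 0. Lengths are in mm, angles in rad, forces in N, time in s.
With the tool pointing down it reaches from about 300 to 950 mm from the base axis. Payload 3.1 kg.
Tool frame: the origin (TCP) lies midway between the tips of the shut fingers; the grasp point (between the pads) lies 19 mm behind it (r.grip_depth is the z of the grasp point in the tool frame, in mm); z points along the fingers, y is the line along which they close (so a half turn about z gives the same grasp; the last joint's range is limited). The gripper opens to 85 mm and grips with 20 to 120 N. Pads are 22 mm wide; open, the fingers measure 114 mm over their backs; the gripper's body (76 mm by 85 mm) begins 54 mm behind the grasp point. The pads swing forward as they close: fully open they stand 13 mm farther back than shut.
Start: joints at [1.057, 0.308, 1.634, -0, 1.2, -0.07], TCP at [268.384, 564.448, 231.272] pointing down, gripper open.
Joint ranges: [-3.06, 3.06], [-0.79, 1.96], [0.05, 2.63], [-1.19, 4.34], [0.05, 2.64], [-2.94, 2.94]. Speed limits (rad/s): [2.79, 2.79, 3.14, 3.14, 3.14, 3.14].

INTERFACE

Orientations are given as a rotation vector (axis times angle).
In Python, from workcell import get_state, cams, close_job, r gives the robot as it stands.
- The arm moves only by the tool send_rows, never from a script. Its argument "steps" is a list that holds one entry, the list of rows, each a list of 6 numbers: the shift along the world's x, y, z scaled (see below), then the turn, a rotation vector about the world's x, y, z scaled (see below). A call has 1 to 10 rows; each row is the pose to reach, as a shift and turn from the pose commanded when the call began, turning the shorter way round; what a row does not reach only later rows make up. The controller multiplies each number of a shift by 1000 mm and each number of a turn by 180 degrees. A row lasts 1/10 s, in which the tool goes at most 50 mm and 8.59 degrees, less where a joint would pass 70% of its speed; a pose out of reach is approached as far as the arm can. A call with a number of a shift or a turn outside -1 to 1 is refused whole. A call with a gripper value outside its range is refused whole. "grip" is the closure, from 0 (fully open) to 1 (shut), set as the call begins (left out, the last holds). The fingers move at their own pace and stop on an object; "grip_force" is the grip in N (left out, the last holds). Time passes only in rows, so rows that repeat a pose let the fingers close. It gives the time, the measured TCP pose, the force, the opening and the grip force at its end, in the units of the state.
- get_state(): the state, without advancing time (a new reading comes with each control period).
- cams.snapshot(name): name is "scene" or "top" or "wrist"; returns a dict with "frame" (384x512x3 uint8, red, green, blue), "fx", "fy", "cx", "cy" (pixels), "dist_coeffs" ([k1, k2, p1, p2, k3] as OpenCV has them; the pictures are not rectified), "R" (3x3) and "t" (3): a world point X has camera coordinates R X + t. Camera axes: x right, y down, z forward; pixel columns grow to the right and rows downward; lengths in mm; the calibration is good to about 2 mm. A picture is of the moment at which its call begins. There is no depth.
- close_job(): hands the job in; it is judged then, once.
The state is a dict: "time_s": time; "joint_pos": joint angles; "qvel": joint speeds; "tau": joint torques, N m; "ee_pos": TCP position; "tool_rot": TCP orientation; "ft_force": force on the tool from outside, world axes, zero at the start; "moment": the same for the moment, N m; "opening": finger opening in mm; "grasp_force": force on a finger pad.
Only numpy, scipy, OpenCV 4.12 (cv2) and the standard library are available. Lean on these libraries where they do the work, as an engineer would, in place of code of your own. Each camera call takes 0.05 s, during which the arm holds its last target. There are 200 camera calls.

## Working session

There is one attempt and no reset: what is moved stays moved. The work goes in short steps, Python scripts to look and compute and a tool call to move; the robot and the scene stay as the last step left them, time stands still between calls to the robot, and variables do not carry over. Pictures are saved under pics/ and viewed, at most 13 in all, crops included, and the job is handed in when it is done.

Besides the shell and the picture viewer there is one more tool, called after "Emit:" as name(argument=value, ...), one argument or row to a line, values as JSON. send_rows: Moves the arm, as the interface text tells. Its arguments: {"type":"object","properties":{"steps":{"type":"array"},"grip":{"type":"number"},"grip_force":{"type":"number"}},"required":["steps"]}

```bash
mkdir -p pics
cat > h.py <<'E'
import numpy as np, cv2
from workcell import get_state, cams, close_job, r
def snap(n,f=None):
    s=cams.snapshot(n)
    if f: cv2.imwrite('pics/'+f,cv2.cvtColor(s['frame'],cv2.COLOR_RGB2BGR))
    s['K']=np.array([[s['fx'],0,s['cx']],[0,s['fy'],s['cy']],[0,0,1]]);s['d']=np.array(s['dist_coeffs']);s['R']=np.array(s['R']);s['t']=np.array(s['t'])
    return s
def ray(s,uv):
    p=cv2.undistortPoints(np.array(uv,float).reshape(-1,1,2),s['K'],s['d']).reshape(-1,2)
    d=np.c_[p,np.ones(len(p))]@s['R']; return -s['R'].T@s['t'],d
def onz(s,uv,z):
    c,d=ray(s,uv); return c+d*((z-c[2])/d[:,2])[:,None]
def proj(s,X):
    return cv2.projectPoints(np.array(X,float).reshape(-1,1,3),cv2.Rodrigues(s['R'])[0],s['t'],s['K'],s['d'])[0].reshape(-1,2)
E
python3 - <<'E'
from h import *
a=snap('scene','s1.png');b=snap('top','t1.png')
for s in(a,b): print(-s['R'].T@s['t'],s['R'][2])
print({k:np.round(v,3) for k,v in get_state().items()}, r.grip_depth)
E
```

```text
[1012.2996847   386.24382154  965.48114921] [-0.46867412 -0.35555523 -0.80865632]
[ 398.62600818  -15.36367733 1485.1809268 ] [ 0.06895712  0.02070239 -0.9974048 ]
{'time_s': np.float64(0.1), 'joint_pos': array([ 1.057,  0.309,  1.635,  0.   ,  1.2  , -0.07 ]), 'qvel': array([-0.   , -0.002, -0.003, -0.   , -0.002,  0.001]), 'tau': array([-0.0000e+00, -4.1641e+01, -2.7765e+01,  0.0000e+00,  4.0000e-03,
        0.0000e+00]), 'ee_pos': array([268.003, 563.802, 230.188]), 'tool_rot': array([-6.910e-01, -3.064e+00,  3.000e-03]), 'ft_force': array([-0.24 ,  0.401, -0.416]), 'moment': array([ 0.038,  0.029, -0.061]), 'grasp_force': np.float64(0.0), 'opening': np.float64(85.617)} -18.700000000000003
```

View pics/s1.png

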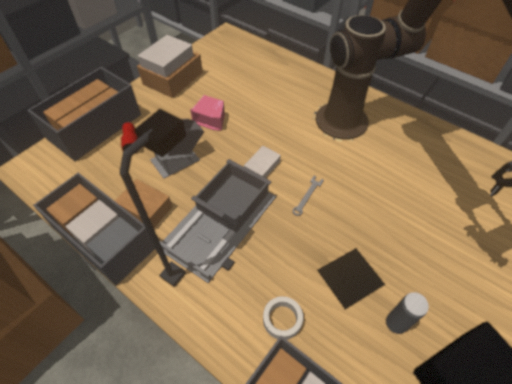

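View pics/t1.png

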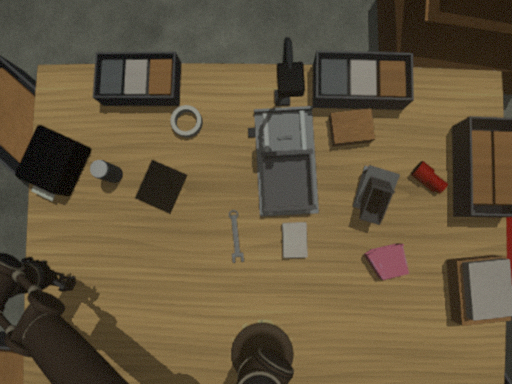

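The scene view shows the layout: tray at about (233,190), mat at (350,277), stand at (180,140). In the top view the tub and stand are at (375,193), the tray at (288,183), the mat at (162,186), the station post at (289,80) and the pink look-alike at (388,262). I'll enlarge the parts that matter.

Run:
```python
from h import *
t=cv2.imread('pics/t1.png');s=cv2.imread('pics/s1.png')
a=cv2.resize(t[95:235,240:410],None,fx=3.5,fy=3.5,interpolation=cv2.INTER_CUBIC)[:,:595]
cv2.imwrite('pics/c1.png',a)
b=snap('top');
g=cv2.cvtColor(t,cv2.COLOR_BGR2HSV)
m=((g[...,2]<60)).astype('u1')if 0 else (g[...,2]<60).astype(np.uint8)
sub=np.zeros_like(m);sub[150:225,130:195]=m[150:225,130:195]
c=max(cv2.findContours(sub,0,2)[0],key=cv2.contourArea)
rc=cv2.minAreaRect(c);bx=cv2.boxPoints(rc);print('mat',rc);w=onz(b,bx,4);print(w,w.mean(0))
for n,u in dict(post=(289,85),frontL=(262,216),frontR=(317,211),backL=(259,153),backR=(314,150)).items(): print(n,onz(b,[u],84).round(0))
```

```text
mat ((160.5824737548828, 186.314453125), (37.872413635253906, 41.52766036987305), 23.96249008178711)
[[491.85902768 425.43436945   4.        ]
 [617.75550289 373.87593546   4.        ]
 [568.55090873 257.33661627   4.        ]
 [443.80000571 308.92332148   4.        ]] [530.49136125 341.39256067   4.        ]
post [[848. -70.  84.]]
frontL [[437.   7.  84.]]
frontR [[ 456. -160.   84.]]
backL [[631.  20.  84.]]
backR [[ 643. -149.   84.]]
```

View pics/c1.png

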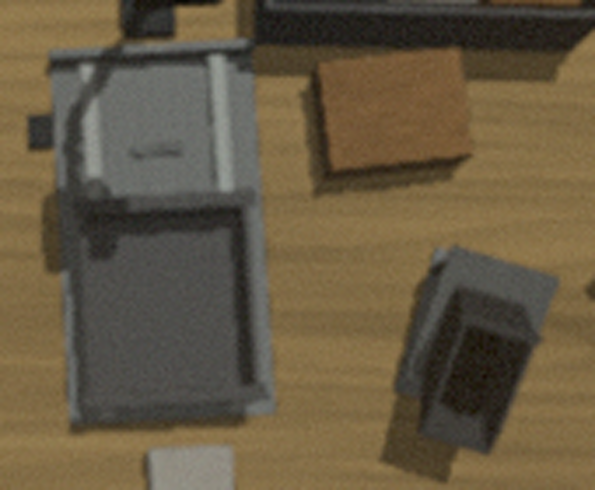

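The enlargement shows the tub's rear rim at crop (466,325)–(540,340) and its front lip at (420,437)–(490,452). The tray's left and right walls are at crop x of about 75 and 250. Next I get the geometry and the arm model.

Run:
```python
from h import *
b=snap('top')
f=lambda L:np.array(L)/3.5+[240,95]
rr=onz(b,f([(466,325),(540,340)]),161.8);l=onz(b,f([(420,437),(490,452)]),103.7)
print(rr.round(),l.round())
mr,ml=rr.mean(0),l.mean(0);d=mr-ml;print('yaw',np.degrees(np.arctan2(d[1],d[0])),np.hypot(*d[:2]),'expect 98.6')
u=d[:2]/np.hypot(*d[:2]);print('origin',(mr[:2]+2.1*u),(ml[:2]+100.7*u))
base=onz(b,f([(50,60),(75,410),(272,410),(250,45)]),8);print(base.round())
print([x for x in dir(r) if x[0]!='_'])
w=snap('wrist');print(-w['R'].T@w['t'],w['R'],w['fx'])
```

```text
[[ 522. -315.  162.]
 [ 511. -377.  162.]] [[ 430. -288.  104.]
 [ 418. -349.  104.]]
yaw -16.36539995735902 96.01977142856049 expect 98.6
origin [ 518.57324823 -346.19616681] [ 521.04893704 -346.9231774 ]
[[ 779.   40.    8.]
 [ 452.   10.    8.]
 [ 455. -171.    8.]
 [ 796. -147.    8.]]
['PlanningError', 'grip_depth']
[193.38524829 598.89441405 372.52497992] [[ 0.43093391  0.90238182 -0.00173512]
 [ 0.85577462 -0.40806508  0.31801366]
 [ 0.28626171 -0.13852774 -0.94808454]] 273.3765721465968
```

Emit:
send_rows(
  steps=[
    [[0.01,-0.04,0.012,0,0,0],[0.02,-0.08,0.024,0,0,0],[0.03,-0.12,0.036,0,0,0],[0.04,-0.16,0.048,0,0,0],[0.05,-0.2,0.06,0,0,0],[0.06,-0.24,0.072,0,0,0],[0.07,-0.28,0.084,0,0,0],[0.08,-0.32,0.096,0,0,0],[0.09,-0.36,0.108,0,0,0],[0.1,-0.4,0.12,0,0,0]],
  ],
)

```text
time_s: 1.25
ee_pos: [368.3, 162.9, 351.9]
tool_rot: [0.69, 3.064, 0.001]
ft_force: [1.0, -0.4, 0.6]
opening: 85.6
grasp_force: 0.0
```

Emit:
send_rows(
  steps=[
    [[0.01,-0.04,0,0,0,0],[0.02,-0.08,0,0,0,0.01],[0.03,-0.12,0,0,0,0.02],[0.04,-0.16,0,0,0,0.03],[0.05,-0.2,0,0,0,0.04],[0.06,-0.24,0,0,0,0.05],[0.065,-0.28,0,0,0,0.06],[0.065,-0.32,0,0,0,0.06],[0.065,-0.36,0,0,0,0.06],[0.065,-0.36,0,0,0,0.06]],
  ],
)

```text
time_s: 2.25
ee_pos: [433.0, -199.7, 351.0]
tool_rot: [-0.408, -3.115, 0.003]
ft_force: [-0.1, -0.1, 0.2]
opening: 85.4
grasp_force: 0.0
```

Run:
```python
from h import *
w=snap('wrist','w1.png');np.savez('w1.npz',**{k:w[k] for k in('K','d','R','t')})
i=cv2.imread('pics/w1.png');cv2.imwrite('pics/w1b.png',cv2.resize(i,(800,600),interpolation=cv2.INTER_CUBIC))
print(get_state())
```

```text
{'time_s': 2.3, 'joint_pos': array([-5.19298060e-01, -7.95311261e-02,  1.82305703e+00,  8.57776138e-06,
        1.39886419e+00, -1.83057779e+00]), 'qvel': array([ 0.04839852, -0.02116081,  0.02471088,  0.02408491,  0.01692419,
        0.01002098]), 'tau': array([ -1.03269998, -25.72753072, -30.15859365,  -0.19442183,
        -0.11999417,  -0.06552111]), 'ee_pos': array([ 432.96523593, -197.38736975,  350.93121544]), 'tool_rot': array([-4.06411983e-01, -3.11445324e+00, -4.87868298e-04]), 'ft_force': array([-0.76273849,  0.06973727, -0.83597136]), 'moment': array([-0.02587729,  0.0335883 , -0.02594265]), 'grasp_force': 0.0, 'opening': 85.14642978782209}
```

View pics/w1b.png

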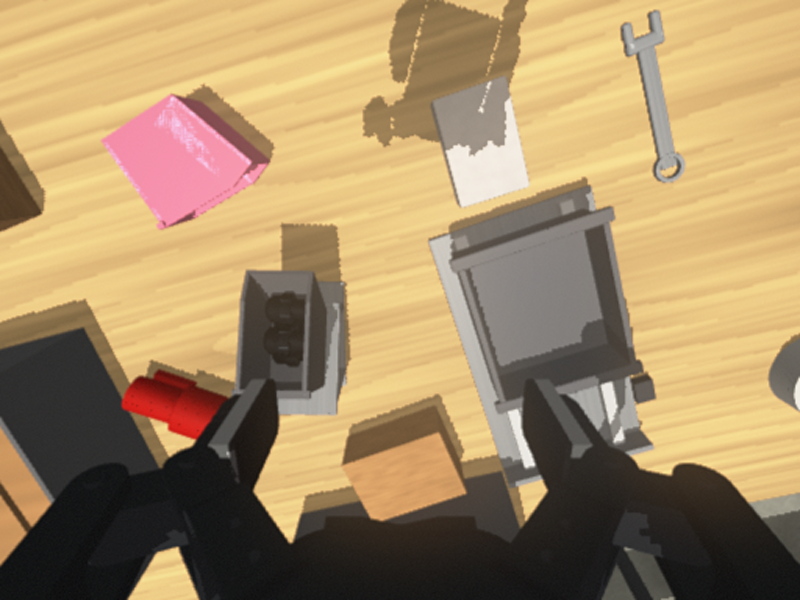

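The wrist view (800x600) shows the tub lip at (247,270)–(314,271), its rear rim at about (238,392)–(313,397) with the glands inside, and the tray rim corners at (450,260), (613,209), (640,366) and (500,410).

Run:
```python
from h import *
w=dict(np.load('w1.npz'));f=lambda L:np.array(L)*.64
rr=onz(w,f([(313,397),(238,392)]),161.8);l=onz(w,f([(314,271),(247,270)]),103.7)
for n,q in(('rim',rr),('lip',l)):
  e=q[0]-q[1];print(n,q.round(1),np.hypot(*e[:2]),np.degrees(np.arctan2(-e[0],e[1])))
for y in(-12,-15):
  u=np.array([np.cos(np.radians(y)),np.sin(np.radians(y))]);print(y,rr.mean(0)[:2]+2.1*u,l.mean(0)[:2]+100.7*u)
T=onz(w,f([(450,260),(613,209),(640,366),(500,410)]),84);print(T.round(1))
e=T[1]-T[0];print(np.degrees(np.arctan2(-e[0],e[1])),np.hypot(*e[:2]))
for a,b in((0,3),(1,2)):
  e=T[b]-T[a];print(np.degrees(np.arctan2(e[1],e[0])),np.hypot(*e[:2]))
print(T.mean(0))
```

```text
rim [[ 531.3 -307.1  161.8]
 [ 509.3 -369.7  161.8]] 66.30834736800813 -19.326128863913684
lip [[ 433.6 -285.   103.7]
 [ 416.3 -345.7  103.7]] 63.15052022256904 -15.880777015165402
-12 [ 522.37258823 -338.85935757] [ 523.48101698 -336.26586717]
-15 [ 522.3469225  -338.96626301] [ 522.25028429 -341.39223775]
[[ 461.7 -157.7   84. ]
 [ 453.3    1.9   84. ]
 [ 627.2   12.2   84. ]
 [ 642.3 -142.2   84. ]]
2.993962423910441 159.84639188710452
4.8962263752090625 181.2910564586605
3.375609713018805 174.224985261037
[546.12384176 -71.46923221  84.        ]
```

```bash
cat >> h.py <<'E'
from scipy.spatial.transform import Rotation as Ro, Slerp
RHO=45; TC=np.array([-3.4,0,54.6])   # TCP in the tub frame, grip angle
def Rtub(yaw,t): return Ro.from_euler('ZY',[yaw,-t],degrees=True)
def tcp(o,yaw,t): # tub origin, yaw, tilt to the front -> TCP pose
    R=Rtub(yaw,t); D=Ro.from_matrix(np.diag([-1,1,-1.]))
    return np.array(o)+R.apply(TC), R*Ro.from_euler('y',RHO,degrees=True)*D
def cur(): 
    s=get_state(); return s['ee_pos'],Ro.from_rotvec(s['tool_rot'])
def rows(poses,n,p0=None):
    """poses: list of (p,R); n rows for each leg, from the current pose"""
    c=p0 or cur(); a=c; out=[]
    for (p,R),k in zip(poses,n):
        d=(R*a[1].inv()).as_rotvec()
        for i in range(1,k+1):
            q=a[0]+(p-a[0])*i/k; Q=Ro.from_rotvec(d*i/k)*a[1]
            out.append(np.r_[(q-c[0])/1000,(Q*c[1].inv()).as_rotvec()/np.pi])
        a=(p,R)
    for o in out: print('['+', '.join('%.3f'%x for x in o)+'],')
E
python3 - <<'E'
from h import *
p,R=tcp((521,-342,58),-15.5,25);print(p,R.as_matrix().round(2))
b=-R.apply([0,0,1])
rows([(p+110*b,R)],[8]);print();rows([(p,R)],[10],(p+110*b,R))
E
```

```text
[ 495.79489298 -335.01000519  106.04750308] [[-0.91  0.27 -0.33]
 [ 0.25  0.96  0.09]
 [ 0.34 -0.   -0.94]]
[0.012, -0.018, -0.018, 0.004, 0.013, -0.000],
[0.025, -0.037, -0.035, 0.007, 0.027, -0.001],
[0.037, -0.055, -0.053, 0.011, 0.040, -0.001],
[0.050, -0.074, -0.071, 0.014, 0.054, -0.002],
[0.062, -0.092, -0.088, 0.018, 0.067, -0.002],
[0.074, -0.111, -0.106, 0.022, 0.080, -0.003],
[0.087, -0.129, -0.124, 0.025, 0.094, -0.003],
[0.099, -0.148, -0.142, 0.029, 0.107, -0.003],

[-0.004, 0.001, -0.010, 0.000, 0.000, 0.000],
[-0.007, 0.002, -0.021, 0.000, 0.000, 0.000],
[-0.011, 0.003, -0.031, 0.000, 0.000, 0.000],
[-0.015, 0.004, -0.041, 0.000, 0.000, 0.000],
[-0.018, 0.005, -0.052, 0.000, 0.000, 0.000],
[-0.022, 0.006, -0.062, 0.000, 0.000, 0.000],
[-0.025, 0.007, -0.072, 0.000, 0.000, 0.000],
[-0.029, 0.008, -0.083, 0.000, 0.000, 0.000],
[-0.033, 0.009, -0.093, 0.000, 0.000, 0.000],
[-0.036, 0.010, -0.103, 0.000, 0.000, 0.000],
```

Emit:
send_rows(
  steps=[
    [[0.025,-0.037,-0.03,0.007,0.027,-0.001],[0.05,-0.074,-0.06,0.014,0.054,-0.002],[0.074,-0.111,-0.09,0.022,0.08,-0.003],[0.099,-0.148,-0.12,0.029,0.107,-0.003],[0.099,-0.148,-0.142,0.029,0.107,-0.003],[0.099,-0.148,-0.142,0.029,0.107,-0.003]],
  ],
)

```text
time_s: 2.9
ee_pos: [530.7, -341.4, 201.0]
tool_rot: [-0.366, -2.76, -0.076]
ft_force: [-1.1, 1.2, 0.5]
opening: 85.1
grasp_force: 0.0
```

Run:
```python
from h import *
w=snap('wrist','w2.png');np.savez('w2.npz',**{k:w[k] for k in('K','d','R','t')})
i=cv2.imread('pics/w2.png');cv2.imwrite('pics/w2b.png',cv2.resize(i,(800,600),interpolation=cv2.INTER_CUBIC))
s=get_state();print(s['joint_pos'],s['ee_pos'],s['tool_rot'])
```

```text
[-0.58673131  0.56231707  1.36800345 -0.10635911  1.55229689 -1.87354309] [ 531.18939507 -341.3575423   205.26617284] [-0.36651261 -2.76376562 -0.07300489]
```

View pics/w2b.png

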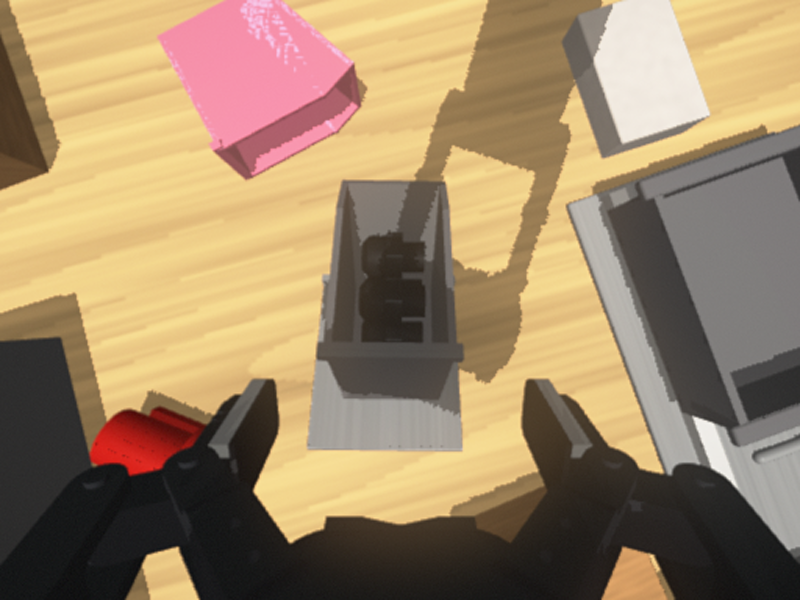

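The wrist view shows the tub square in the gripper: lip at (342,181)–(445,182), rear rim at (318,345)–(463,347). It sits a little left of the fingers' centre at x=400.

Run:
```python
from h import *
w=dict(np.load('w2.npz'));f=lambda L:np.array(L)*.64
rr=onz(w,f([(463,347),(318,346)]),161.8);l=onz(w,f([(445,182),(342,181)]),103.7)
for n,q in(('rim',rr),('lip',l)):
  e=q[0]-q[1];print(n,q.round(1),np.hypot(*e[:2]),np.degrees(np.arctan2(-e[0],e[1])))
d=(rr-l).mean(0);print(np.degrees(np.arctan2(d[1],d[0])),np.hypot(*d[:2]))
y=-15.5;u=np.array([np.cos(np.radians(y)),np.sin(np.radians(y))]);o=(rr.mean(0)[:2]+2.1*u+l.mean(0)[:2]+100.7*u)/2;print(o)
p,R=tcp((*o,58),y,25); rows([(p,R)],[10])
```

```text
rim [[ 528.  -310.4  161.8]
 [ 509.6 -375.8  161.8]] 67.93422793843358 -15.699721520399763
lip [[ 434.8 -286.6  103.7]
 [ 417.7 -347.3  103.7]] 63.12259308886078 -15.73477334001106
-15.79257477403495 96.13618369469633
[ 522.07529111 -343.75585044]
[-0.003, 0.000, -0.010, -0.000, -0.000, -0.000],
[-0.007, 0.001, -0.020, -0.000, -0.000, -0.000],
[-0.010, 0.001, -0.030, -0.001, -0.001, -0.001],
[-0.014, 0.002, -0.040, -0.001, -0.001, -0.001],
[-0.017, 0.002, -0.050, -0.001, -0.001, -0.001],
[-0.021, 0.003, -0.060, -0.001, -0.001, -0.001],
[-0.024, 0.003, -0.069, -0.001, -0.001, -0.001],
[-0.027, 0.004, -0.079, -0.002, -0.001, -0.002],
[-0.031, 0.004, -0.089, -0.002, -0.002, -0.002],
[-0.034, 0.005, -0.099, -0.002, -0.002, -0.002],
```

Yaw is confirmed, so I go in and close.

Emit:
send_rows(
  steps=[
    [[-0.003,0,-0.01,0,0,0],[-0.007,0.001,-0.02,0,0,0],[-0.01,0.001,-0.03,0,0,0],[-0.014,0.002,-0.04,0,0,0],[-0.017,0.002,-0.05,0,0,0],[-0.021,0.003,-0.06,0,0,0],[-0.024,0.003,-0.07,0,0,0],[-0.027,0.004,-0.08,0,0,0],[-0.031,0.004,-0.09,0,0,0],[-0.034,0.005,-0.1,0,0,0]],
  ],
)

```text
time_s: 3.95
ee_pos: [498.0, -338.6, 108.3]
tool_rot: [-0.369, -2.771, -0.067]
ft_force: [-0.6, -0.6, -0.1]
opening: 85.5
grasp_force: 0.0
```

Emit:
send_rows(
  steps=[
    [[0,0,0,0,0,0],[0,0,0,0,0,0],[0,0,0,0,0,0],[0,0,0,0,0,0],[0,0,0,0,0,0],[0,0,0,0,0,0]],
  ],
  grip=1,
  grip_force=80,
)

```text
time_s: 4.55
ee_pos: [498.6, -338.6, 109.2]
tool_rot: [-0.369, -2.772, -0.067]
ft_force: [-0.5, -0.1, -2.4]
opening: 63.1
grasp_force: 86.9
```

Run:
```python
from h import *
s=get_state();print({k:np.round(s[k],3) for k in('joint_pos','ee_pos','tool_rot','ft_force','moment','opening','grasp_force')})
```

```text
{'joint_pos': array([-0.609,  0.603,  1.512, -0.116,  1.357, -1.871]), 'ee_pos': array([ 498.551, -338.565,  109.221]), 'tool_rot': array([-0.369, -2.772, -0.067]), 'ft_force': array([-0.486, -0.127, -2.433]), 'moment': array([-0.046, -0.338, -0.058]), 'opening': np.float64(63.135), 'grasp_force': np.float64(86.897)}
```

Run:
```python
from h import *
from scipy.optimize import least_squares as ls
Q=np.array([[.309,1.635,1.2],[-.0795,1.823,1.399],[.562,1.368,1.552],[.603,1.512,1.357]])
X=np.array([[624.3,230.2],[475.9,350.9],[631.4,205.3],[602.7,109.2]])
def fk(p,q):
    a1,h,l2,l3,d3,L=p;a=q[:,0];b=a+q[:,1];c=b+q[:,2]
    return np.c_[a1+l2*np.sin(a)+l3*np.sin(b)+d3*np.cos(b)+L*np.sin(c),h+l2*np.cos(a)+l3*np.cos(b)-d3*np.sin(b)+L*np.cos(c)]
f=ls(lambda p:np.r_[(fk(p,Q)-X).ravel(),.01*(p-[0,150,400,400,0,200])],[0,150,400,400,0,200]);print(f.x.round(),f.cost,(fk(f.x,Q)-X).round(1).tolist())
E=lambda r,z,a:ls(lambda q:np.r_[(fk(f.x,q[None])[0]-[r,z])/100,3*(q.sum()-(np.pi-np.radians(a)))],[.3,1.6,1.2],bounds=([-.79,.05,.05],[1.96,2.63,2.64]))
for n,r,z,a in(('pour60',600,230,15),('pour100',560,200,55),('pour120',550,180,75),('pour130',546,175,85),('place',600,62,-45),('place hi',600,160,-45)):
    s=E(r,z,a);print(n,s.x.round(2),s.cost.round(4))
```

```text
[  6. 314. 477. 522.  33. 318.] 3.536280238823188 [[-0.1, 0.7], [0.1, -0.1], [-0.3, -0.4], [0.3, -0.2]]
pour60 [0.11 1.9  0.87] 0.0
pour100 [-0.15  2.4   0.05] 0.0866
pour120 [-0.29  2.47  0.05] 0.9898
pour130 [-0.41  2.53  0.05] 1.738
place [0.96 1.16 1.8 ] 0.0
place hi [0.85 1.15 1.93] 0.0
```

Emit:
send_rows(
  steps=[
    [[0,0,0.008,0,0,0],[0,0,0.02,0,0,0],[0,0,0.035,0,0,0],[0,0,0.05,0,0,0],[0,0,0.07,0,0,0],[0,0,0.09,0,0,0],[0,0,0.11,0,0,0],[0,0,0.13,0,0,0],[0,0,0.14,0,0,0],[0,0,0.14,0,0,0]],
  ],
)

```text
time_s: 5.55
ee_pos: [499.6, -339.4, 252.4]
tool_rot: [-0.37, -2.776, -0.064]
ft_force: [0.9, -0.6, -4.4]
opening: 63.2
grasp_force: 87.1
```

Lifted. The fitted arm model shows that pouring radially hits j5's lower limit, so I check the full 6-joint IK for pours from other headings.

```bash
cat >> h.py <<'E'
from scipy.optimize import least_squares as ls
A1,H,L2,L3,D3,LT=6,314,477,522,33,318
LO=np.array([-3.06,-.79,.05,-1.19,.05,-2.94]);HI=np.array([3.06,1.96,2.63,4.34,2.64,2.94])
def FK(q,C=Ro.identity()):
    z1=Ro.from_euler('z',q[0]);Rb=z1*Ro.from_euler('y',q[1]+q[2])
    Rt=Rb*Ro.from_euler('ZYZ',[q[3],q[4],q[5]])
    p=np.array([0,0,H])+z1.apply([A1,0,0])+(z1*Ro.from_euler('y',q[1])).apply([0,0,L2])+Rb.apply([D3,0,L3])+Rt.apply([0,0,LT])
    return p,Rt*C
C0=Ro.identity()
def IK(p,R,q0):
    f=lambda q:(lambda P:np.r_[(P[0]-p)/100,(P[1]*R.inv()).as_rotvec()*2,1e-3*(q-q0)])(FK(q,C0))
    s=ls(f,np.clip(q0,LO+1e-3,HI-1e-3),bounds=(LO,HI));return s.x,s.cost
E
python3 - <<'E'
from h import *
s=get_state();q=s['joint_pos'];p,R=FK(q);print(q.round(3),p.round(1),s['ee_pos'].round(1))
C=R.inv()*Ro.from_rotvec(s['tool_rot']);print(C.as_rotvec())
for qq,rv in(([1.057,.308,1.635,0,1.2,-.07],[-.691,-3.064,.003]),([-.5193,-.0795,1.823,0,1.3989,-1.8306],[-.4064,-3.1145,-.0005])):
    print((FK(qq)[1].inv()*Ro.from_rotvec(rv)).as_rotvec())
E
```

```text
[-0.609  0.46   1.42  -0.114  1.586 -1.898] [ 475.  -375.4  251.7] [ 499.6 -339.4  252.4]
[-0.00000000e+00 -4.23894533e-16  1.57079633e+00]
[3.89016485e-04 5.53891168e-04 1.57062274e+00]
[ 2.83521453e-05 -5.83124812e-05  1.57080664e+00]
```

Run:
```python
from h import *
s=get_state()
Q=[[1.057,.309,1.635,0,1.2,-.07],[-.5193,-.0795,1.8231,0,1.3989,-1.8306],[-.5867,.5623,1.368,-.1064,1.5523,-1.8735],[-.609,.603,1.512,-.116,1.357,-1.871],s['joint_pos']]
X=np.array([[268,563.8,230.2],[433,-197.4,350.9],[531.2,-341.4,205.3],[498.55,-338.6,109.2],s['ee_pos']])
def fk(P,q):
    a1,h,l2,l3,d3,L,y1,y2=P
    z1=Ro.from_euler('z',q[0]);Rb=z1*Ro.from_euler('y',q[1]+q[2]);R4=Rb*Ro.from_euler('z',q[3]);Rt=R4*Ro.from_euler('y',q[4])
    return np.array([0,0,h])+z1.apply([a1,y1,0])+(z1*Ro.from_euler('y',q[1])).apply([0,0,l2])+Rb.apply([d3,0,l3])+R4.apply([0,y2,0])+Rt.apply([0,0,L])
x0=np.array([0,300,450,500,30,320,43,0.])
f=ls(lambda P:np.r_[np.ravel([fk(P,q)-x for q,x in zip(Q,X)]),.01*(P-x0)],x0);print(f.x.round(1));print(np.array([fk(f.x,q)-x for q,x in zip(Q,X)]).round(1))
```

```text
[5.000e-01 3.162e+02 4.827e+02 5.264e+02 3.830e+01 3.182e+02 4.340e+01
 2.000e-01]
[[ 0.1 -0.   0. ]
 [ 0.   0.1 -0. ]
 [-0.   0.  -0. ]
 [ 0.1  0.1  0. ]
 [-0.  -0.   0. ]]
```

```bash
python3 - <<'E'
s=open('h.py').read()
s=s.replace("A1,H,L2,L3,D3,LT=6,314,477,522,33,318","A1,H,L2,L3,D3,LT=.5,316.2,482.7,526.4,38.3,318.2").replace("z1.apply([A1,0,0])","z1.apply([A1,43.4,0])").replace("C0=Ro.identity()","C0=Ro.from_euler('z',90,degrees=True)").replace("TC=np.array([-3.4,0,54.6])","TC=np.array([-0.5,0,56.5])")
s+='''
def pour(lip,yaw,t): # tub origin so that its lip is at the given point
    return np.array(lip)-Rtub(yaw,t).apply([-72,0,84])
TRAY=np.array([546.,-71])
def lip(yaw,back,z): return np.r_[TRAY+back*np.array([np.cos(np.radians(yaw)),np.sin(np.radians(yaw))]),z]
'''
open('h.py','w').write(s)
E
python3 - <<'E'
from h import *
print(Rtub(-15.5,25).inv().apply(np.array([498.55,-338.6,109.2])-[522.1,-343.8,58]))
q0=get_state()['joint_pos']
for Y in(-60,-75,-90,-105,45,60,75,90):
    q=q0.copy();bad=[];out=[]
    for k in np.linspace(0,1,13)[1:]:  # turn at height in place->over tray
        y=-15.5+k*(Y+15.5); o=np.array([522,-344,200])+k*(pour(lip(Y,20,170),Y,25)-[522,-344,200])
        q,c=IK(*tcp(o,y,25),q); bad.append(c)
    out.append(q.round(2).tolist())
    for t in range(30,131,10):
        q,c=IK(*tcp(pour(lip(Y,20,170 if t<60 else 110),Y,t),Y,t),q);bad.append(c)
        if t in(60,110,130): out.append(q.round(2).tolist())
    print(Y,'maxcost %.3f'%max(bad),[round(b,2) for b in bad[-4:]],*out,sep='\n  ')
E
```

```text
[-0.18867935 -1.2825854  56.58093208]
-60
  maxcost 0.382
  [np.float64(0.02), np.float64(0.1), np.float64(0.23), np.float64(0.38)]
  [-0.43, 0.51, 1.51, 0.2, 1.41, -1.01]
  [-0.2, 0.26, 1.88, -0.26, 0.84, -0.57]
  [0.25, 0.31, 2.06, -1.19, 1.08, 0.58]
  [0.4, 0.53, 1.94, -1.19, 1.43, 0.84]
-75
  maxcost 0.115
  [np.float64(0.0), np.float64(0.01), np.float64(0.05), np.float64(0.12)]
  [-0.49, 0.44, 1.61, 0.26, 1.34, -0.84]
  [-0.2, 0.26, 1.88, -0.3, 0.9, -0.29]
  [0.28, 0.44, 1.98, -1.19, 1.26, 0.78]
  [0.39, 0.66, 1.85, -1.19, 1.57, 0.95]
-90
  maxcost 0.003
  [np.float64(0.0), np.float64(0.0), np.float64(0.0), np.float64(0.0)]
  [-0.54, 0.36, 1.73, 0.31, 1.25, -0.67]
  [-0.2, 0.26, 1.88, -0.31, 0.97, -0.03]
  [0.27, 0.53, 1.85, -1.08, 1.43, 0.84]
  [0.36, 0.76, 1.76, -1.19, 1.7, 0.99]
-105
  maxcost 0.000
  [np.float64(0.0), np.float64(0.0), np.float64(0.0), np.float64(0.0)]
  [-0.58, 0.27, 1.85, 0.36, 1.16, -0.48]
  [-0.2, 0.26, 1.88, -0.3, 1.04, 0.22]
  [0.23, 0.62, 1.7, -0.93, 1.59, 0.87]
  [0.3, 0.84, 1.6, -1.07, 1.85, 0.97]
45
  maxcost 1.715
  [np.float64(0.46), np.float64(0.
[... 272 characters left out ...]
(1.56), np.float64(2.06)]
  [0.1, 0.44, 1.61, -0.29, 1.31, -2.41]
  [-0.19, 0.26, 1.87, 0.27, 0.94, -2.94]
  [-0.43, 0.16, 1.97, 0.68, 1.02, -2.94]
  [-0.59, 0.22, 1.96, 0.87, 1.18, -2.94]
75
  maxcost 2.352
  [np.float64(1.1), np.float64(1.51), np.float64(1.94), np.float64(2.35)]
  [0.14, 0.36, 1.72, -0.34, 1.22, -2.6]
  [-0.11, 0.25, 1.87, 0.13, 0.99, -2.94]
  [-0.42, 0.27, 1.83, 0.6, 1.23, -2.94]
  [-0.61, 0.47, 1.72, 0.86, 1.53, -2.94]
90
  maxcost 2.537
  [np.float64(1.57), np.float64(1.97), np.float64(2.31), np.float64(2.54)]
  [0.16, 0.27, 1.84, -0.39, 1.11, -2.79]
  [-0.03, 0.23, 1.9, -0.01, 0.99, -2.94]
  [-0.41, 0.41, 1.67, 0.56, 1.47, -2.94]
  [-0.6, 0.77, 1.45, 0.91, 1.91, -2.94]
```

Run:
```python
from h import *
Y=-95;c=cur();
def P(t,z,b=20): return tcp(pour(lip(Y,b,z),Y,t),Y,t)
m=tcp((522,-290,195),-55,30); e=P(40,180)
rows([m],[7]);print();rows([e],[7],m);print()
rows([P(t,z) for t,z in((52,150),(60,125),(66,120),(72,115),(78,110),(84,105),(89,102),(94,100))],[2,2,1,1,1,1,1,1],e);print()
f=P(94,100)
rows([P(t,z) for t,z in((98,98),(102,97),(106,96),(110,96),(114,96),(118,96),(121,96),(124,96),(127,96),(127,96))],[1]*10,f)
```

```text
[0.001, 0.010, -0.001, -0.002, -0.003, -0.032],
[0.002, 0.021, -0.002, -0.004, -0.006, -0.063],
[0.003, 0.031, -0.004, -0.006, -0.009, -0.095],
[0.003, 0.042, -0.005, -0.009, -0.012, -0.126],
[0.004, 0.052, -0.006, -0.011, -0.015, -0.158],
[0.005, 0.062, -0.007, -0.013, -0.019, -0.189],
[0.006, 0.073, -0.009, -0.015, -0.022, -0.221],

[0.005, 0.015, -0.006, -0.008, -0.002, -0.032],
[0.009, 0.030, -0.011, -0.016, -0.004, -0.063],
[0.014, 0.044, -0.017, -0.023, -0.006, -0.095],
[0.019, 0.059, -0.022, -0.031, -0.008, -0.127],
[0.023, 0.074, -0.028, -0.039, -0.010, -0.158],
[0.028, 0.089, -0.033, -0.047, -0.013, -0.190],
[0.032, 0.103, -0.039, -0.055, -0.015, -0.222],

[0.000, 0.003, -0.008, -0.033, 0.003, -0.000],
[0.001, 0.007, -0.015, -0.066, 0.006, -0.000],
[0.001, 0.010, -0.024, -0.089, 0.008, -0.000],
[0.001, 0.013, -0.032, -0.111, 0.010, -0.000],
[0.002, 0.018, -0.031, -0.144, 0.013, -0.000],
[0.002, 0.024, -0.030, -0.177, 0.015, 0.000],
[0.003, 0.031, -0.031, -0.210, 0.018, -0.000],
[0.003, 0.037, -0.032, -0.244, 0.021, 0.000],
[0.004, 0.044, -0.032, -0.271, 0.024, -0.000],
[0.004, 0.050, -0.032, -0.299, 0.026, -0.000],

[0.000, 0.005, -0.001, -0.022, 0.002, 0.000],
[0.001, 0.010, -0.001, -0.044, 0.004, -0.000],
[0.001, 0.016, -0.001, -0.066, 0.006, 0.000],
[0.002, 0.021, -0.001, -0.089, 0.008, 0.000],
[0.002, 0.026, -0.001, -0.111, 0.010, 0.000],
[0.003, 0.032, -0.001, -0.133, 0.012, 0.000],
[0.003, 0.036, -0.002, -0.149, 0.013, 0.000],
[0.003, 0.039, -0.003, -0.166, 0.015, 0.000],
[0.004, 0.043, -0.004, -0.183, 0.016, -0.000],
[0.004, 0.043, -0.004, -0.183, 0.016, -0.000],
```

Emit:
send_rows(
  steps=[
    [[0.001,0.01,-0.001,-0.002,-0.003,-0.025],[0.002,0.021,-0.002,-0.004,-0.006,-0.06],[0.003,0.031,-0.004,-0.006,-0.009,-0.095],[0.003,0.042,-0.005,-0.009,-0.012,-0.126],[0.004,0.052,-0.006,-0.011,-0.015,-0.158],[0.005,0.062,-0.007,-0.013,-0.019,-0.189],[0.006,0.073,-0.009,-0.015,-0.022,-0.221],[0.006,0.073,-0.009,-0.015,-0.022,-0.221]],
  ],
)

```text
time_s: 6.35
ee_pos: [502.8, -264.2, 239.1]
tool_rot: [-1.336, -2.571, -0.183]
ft_force: [-0.5, 1.1, -3.8]
opening: 63.1
grasp_force: 87.5
```

Emit:
send_rows(
  steps=[
    [[0.005,0.015,-0.006,-0.008,-0.002,-0.025],[0.009,0.03,-0.011,-0.016,-0.004,-0.06],[0.014,0.044,-0.017,-0.023,-0.006,-0.095],[0.019,0.059,-0.022,-0.031,-0.008,-0.127],[0.023,0.074,-0.028,-0.039,-0.01,-0.158],[0.028,0.089,-0.033,-0.047,-0.013,-0.19],[0.032,0.103,-0.039,-0.055,-0.015,-0.222],[0.032,0.103,-0.039,-0.055,-0.015,-0.222],[0.032,0.103,-0.039,-0.055,-0.015,-0.222]],
  ],
)

```text
time_s: 7.25
ee_pos: [535.9, -162.6, 200.8]
tool_rot: [-2.266, -2.085, -0.104]
ft_force: [0.4, -0.2, -4.4]
opening: 63.5
grasp_force: 87.7
```

Run:
```python
from h import *
s=get_state();p,R=tcp(pour(lip(-95,20,180),-95,40),-95,40)
print(s['time_s'],s['joint_pos'],s['ee_pos'],p,(R*Ro.from_rotvec(s['tool_rot']).inv()).as_rotvec(),s['opening'],s['grasp_force'])
a=snap('scene','s2.png');i=cv2.imread('pics/s2.png')[80:320,60:380];cv2.imwrite('pics/s2c.png',cv2.resize(i,None,fx=2.4,fy=2.4,interpolation=cv2.INTER_CUBIC))
```

```text
7.25 [-0.42114418  0.22875676  1.80292686  0.09440572  1.14002504 -0.37871254] [ 535.90905809 -162.61315147  200.80414188] [ 537.94255295 -163.09704121  204.89309191] [-0.0028972   0.00194432 -0.00402341] 63.49899998511162 87.68747806549072
```

View pics/s2c.png

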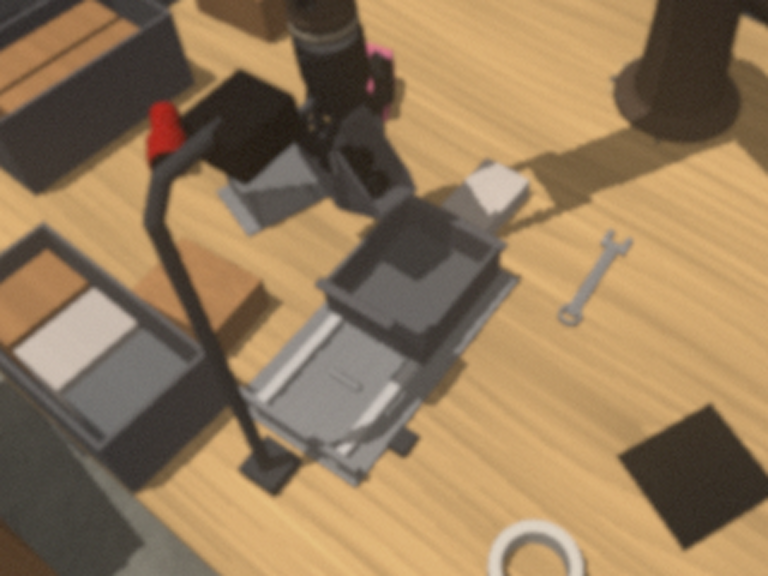

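The scene crop shows the tub with its glands held at the tray's right side, lip towards the tray (lip at about (410,195)). I now pour.

Emit:
send_rows(
  steps=[
    [[0.002,0.003,-0.004,-0.033,0.003,0],[0.003,0.007,-0.011,-0.066,0.006,0],[0.003,0.01,-0.02,-0.089,0.008,0],[0.003,0.013,-0.028,-0.111,0.01,0],[0.004,0.018,-0.027,-0.144,0.013,0],[0.004,0.024,-0.026,-0.177,0.015,0],[0.005,0.031,-0.027,-0.21,0.018,0],[0.005,0.037,-0.028,-0.244,0.021,0],[0.006,0.044,-0.028,-0.271,0.024,0],[0.006,0.05,-0.028,-0.299,0.026,0]],
  ],
)

```text
time_s: 8.3
ee_pos: [543.9, -112.3, 173.6]
tool_rot: [1.798, 1.649, -0.813]
ft_force: [0.2, 0.1, -2.4]
opening: 62.9
grasp_force: 91.4
```

Emit:
send_rows(
  steps=[
    [[0,0.005,-0.001,-0.022,0.002,0],[0.001,0.01,-0.001,-0.044,0.004,0],[0.001,0.016,-0.001,-0.066,0.006,0],[0.002,0.021,-0.001,-0.089,0.008,0],[0.002,0.026,-0.001,-0.111,0.01,0],[0.003,0.032,-0.001,-0.133,0.012,0],[0.003,0.036,-0.002,-0.149,0.013,0],[0.003,0.039,-0.003,-0.166,0.015,0],[0.004,0.043,-0.004,-0.183,0.016,0],[0.004,0.043,-0.004,-0.183,0.016,0]],
  ],
)

```text
time_s: 9.3
ee_pos: [547.1, -69.6, 167.2]
tool_rot: [1.38, 1.27, -1.197]
ft_force: [-0.9, -0.2, -2.1]
opening: 63.1
grasp_force: 91.6
```

Run:
```python
from h import *
s=get_state();p,R=tcp(pour(lip(-95,20,96),-95,127),-95,127)
print(s['time_s'],s['joint_pos'].round(2),s['ee_pos'],p,(R*Ro.from_rotvec(s['tool_rot']).inv()).as_rotvec(),s['ft_force'],s['opening'],s['grasp_force'])
a=snap('scene','s3.png');b=snap('top','t3.png')
i=cv2.imread('pics/s3.png')[130:300,130:330];j=cv2.imread('pics/t3.png')[95:265,200:400];cv2.imwrite('pics/s3c.png',cv2.resize(np.hstack([i,j]),None,fx=2,fy=2,interpolation=cv2.INTER_CUBIC))
```

```text
9.3 [ 0.33  0.78  1.73 -1.15  1.69  0.99] [547.06148915 -69.60262974 167.19651186] [546.09302112 -69.93676376 169.65235211] [-0.0039784  -0.00175355 -0.00308729] [-0.86749321 -0.23313074 -2.11393587] 63.10949501985347 91.58526420593262
```

View pics/s3c.png

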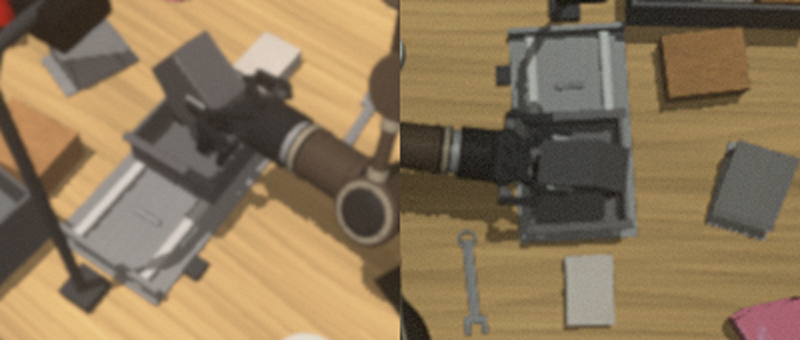

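The wrist force dropped from 4.4 N to 2.1 N, which is the bare tub, so it is empty. The tub hangs over the tray mouth with nothing on the bench around it. Next I plan the way to the mat.

Run:
```python
from h import *
q0=get_state()['joint_pos'];c=cur()
up=(c[0]+[0,0,110],c[1])
for Y in(-60,-30,0,30):
    mid=tcp((540,60,260),-95,70); m2=tcp((540,200,230),(Y-95)/2,20); hi=tcp((530,341,80),Y,0); lo=tcp((530,341,5),Y,0)
    q=q0;a=c;mx=0;mc=0;J=[]
    for (p,R),k in((up,6),(mid,9),(m2,9),(hi,9),(lo,8)):
        d=(R*a[1].inv()).as_rotvec()
        for i in range(1,k+1):
            q2,co=IK(a[0]+(p-a[0])*i/k,Ro.from_rotvec(d*i/k)*a[1],q);mx=max(mx,abs(q2-q).max()*10);mc=max(mc,co);q=q2
        J.append(q.round(2).tolist());a=(p,R)
    print(Y,'rate %.2f cost %.4f'%(mx,mc),*J,sep='\n ')
```

```text
-60
 rate 1.00 cost 0.0000
 [0.33, 0.59, 1.75, -1.17, 1.76, 0.84]
 [0.35, 0.26, 1.66, -0.4, 1.43, 0.53]
 [0.08, 0.19, 1.74, 0.45, 1.31, -0.28]
 [0.16, 0.59, 1.65, 0.75, 1.33, -0.72]
 [0.16, 0.7, 1.65, 0.77, 1.24, -0.8]
-30
 rate 1.19 cost 0.0000
 [0.33, 0.59, 1.75, -1.17, 1.76, 0.84]
 [0.35, 0.26, 1.66, -0.4, 1.43, 0.53]
 [0.09, 0.24, 1.67, 0.41, 1.42, -0.49]
 [0.25, 0.75, 1.37, 0.52, 1.63, -0.93]
 [0.25, 0.85, 1.37, 0.52, 1.55, -0.98]
0
 rate 1.44 cost 0.0000
 [0.33, 0.59, 1.75, -1.17, 1.76, 0.84]
 [0.35, 0.26, 1.66, -0.4, 1.43, 0.53]
 [0.12, 0.3, 1.61, 0.35, 1.51, -0.7]
 [0.37, 0.87, 1.15, 0.27, 1.86, -1.22]
 [0.37, 0.96, 1.15, 0.27, 1.77, -1.25]
30
 rate 1.69 cost 0.0000
 [0.33, 0.59, 1.75, -1.17, 1.76, 0.84]
 [0.35, 0.26, 1.66, -0.4, 1.43, 0.53]
 [0.15, 0.34, 1.55, 0.28, 1.59, -0.9]
 [0.51, 0.93, 1.06, -0.01, 1.95, -1.59]
 [0.51, 1.01, 1.06, -0.01, 1.86, -1.58]
```

Run:
```python
from h import *
c=cur();Y=0
up=(c[0]+[0,0,100],c[1]);mid=tcp((540,60,260),-95,70); m2=tcp((540,200,230),-48,20); hi=tcp((530,341,70),Y,0)
rows([up,mid],[4,6],c);print();A=tcp((540,60,260),-95,70)
rows([m2],[10],A);print();rows([hi],[10],m2)
```

```text
[0.000, 0.000, 0.025, 0.000, 0.000, 0.000],
[0.000, 0.000, 0.050, 0.000, 0.000, 0.000],
[0.000, 0.000, 0.075, 0.000, 0.000, 0.000],
[0.000, 0.000, 0.100, 0.000, 0.000, 0.000],
[-0.000, 0.030, 0.102, 0.052, -0.004, -0.000],
[-0.001, 0.061, 0.103, 0.105, -0.009, -0.000],
[-0.001, 0.091, 0.105, 0.157, -0.013, -0.000],
[-0.002, 0.122, 0.107, 0.209, -0.018, -0.001],
[-0.002, 0.152, 0.108, 0.262, -0.022, -0.001],
[-0.003, 0.183, 0.110, 0.314, -0.027, -0.001],

[-0.002, 0.010, 0.000, 0.027, 0.009, 0.024],
[-0.004, 0.020, 0.001, 0.054, 0.018, 0.049],
[-0.005, 0.030, 0.001, 0.081, 0.027, 0.073],
[-0.007, 0.041, 0.002, 0.108, 0.036, 0.098],
[-0.009, 0.051, 0.002, 0.135, 0.045, 0.122],
[-0.011, 0.061, 0.002, 0.162, 0.054, 0.146],
[-0.013, 0.071, 0.003, 0.189, 0.063, 0.171],
[-0.014, 0.081, 0.003, 0.216, 0.072, 0.195],
[-0.016, 0.091, 0.004, 0.243, 0.081, 0.220],
[-0.018, 0.102, 0.004, 0.271, 0.091, 0.244],

[0.000, 0.013, -0.016, 0.005, 0.010, 0.026],
[0.001, 0.025, -0.031, 0.009, 0.021, 0.053],
[0.001, 0.038, -0.047, 0.014, 0.031, 0.079],
[0.001, 0.051, -0.063, 0.019, 0.042, 0.106],
[0.001, 0.063, -0.078, 0.023, 0.052, 0.132],
[0.002, 0.076, -0.094, 0.028, 0.063, 0.158],
[0.002, 0.088, -0.109, 0.033, 0.073, 0.185],
[0.002, 0.101, -0.125, 0.037, 0.084, 0.211],
[0.002, 0.114, -0.141, 0.042, 0.094, 0.237],
[0.003, 0.126, -0.156, 0.047, 0.105, 0.264],
```

Emit:
send_rows(
  steps=[
    [[0,0,0.025,0,0,0],[0,0,0.055,0,0,0],[0,0.01,0.085,0.035,-0.003,0],[0,0.03,0.1,0.075,-0.006,0],[0,0.055,0.102,0.115,-0.01,0],[-0.001,0.08,0.103,0.155,-0.013,0],[-0.001,0.105,0.105,0.195,-0.017,0],[-0.002,0.13,0.107,0.235,-0.02,-0.001],[-0.002,0.155,0.108,0.275,-0.023,-0.001],[-0.003,0.183,0.11,0.314,-0.027,-0.001]],
  ],
)

```text
time_s: 10.4
ee_pos: [543.9, 114.0, 281.7]
tool_rot: [2.075, 1.898, -0.452]
ft_force: [0.0, -0.2, -2.7]
opening: 63.2
grasp_force: 91.4
```

Emit:
send_rows(
  steps=[
    [[-0.002,0.01,0,0.027,0.009,0.024],[-0.004,0.02,0.001,0.054,0.018,0.049],[-0.005,0.03,0.001,0.081,0.027,0.073],[-0.007,0.041,0.002,0.108,0.036,0.098],[-0.009,0.051,0.002,0.135,0.045,0.122],[-0.011,0.061,0.002,0.162,0.054,0.146],[-0.013,0.071,0.003,0.189,0.063,0.171],[-0.014,0.081,0.003,0.216,0.072,0.195],[-0.016,0.091,0.004,0.243,0.081,0.22],[-0.018,0.102,0.004,0.271,0.091,0.244]],
  ],
)

```text
time_s: 11.4
ee_pos: [525.6, 214.4, 285.3]
tool_rot: [-1.107, -2.5, -0.25]
ft_force: [-0.4, -0.4, -2.9]
opening: 63.5
grasp_force: 91.4
```

Emit:
send_rows(
  steps=[
    [[0,0.013,-0.016,0.005,0.01,0.026],[0.001,0.025,-0.031,0.009,0.021,0.053],[0.001,0.038,-0.047,0.014,0.031,0.079],[0.001,0.051,-0.063,0.019,0.042,0.106],[0.001,0.063,-0.078,0.023,0.052,0.132],[0.002,0.076,-0.094,0.028,0.063,0.158],[0.002,0.088,-0.109,0.033,0.073,0.185],[0.002,0.101,-0.125,0.037,0.084,0.211],[0.002,0.114,-0.141,0.042,0.094,0.237],[0.003,0.126,-0.156,0.047,0.105,0.264]],
  ],
)

```text
time_s: 12.4
ee_pos: [529.6, 340.9, 127.7]
tool_rot: [0.005, -2.357, 0.0]
ft_force: [-0.5, -1.1, -1.9]
opening: 63.1
grasp_force: 91.5
```

Run:
```python
from h import *
s=get_state();print(s['time_s'],s['ft_force'],s['opening'])
rows([tcp((530,341,8),0,0)],[1]);
a=snap('scene','s4.png');b=snap('top','t4.png')
i=cv2.imread('pics/s4.png')[150:320,190:420];j=cv2.imread('pics/t4.png')[120:290,100:330];cv2.imwrite('pics/s4c.png',cv2.resize(np.hstack([i,j]),None,fx=1.7,fy=1.7,interpolation=cv2.INTER_CUBIC))
```

```text
12.4 [-0.48354394 -1.11501726 -1.85091177] 63.1374367248069
[-0.000, 0.000, -0.063, -0.000, 0.000, -0.001],
```

View pics/s4c.png

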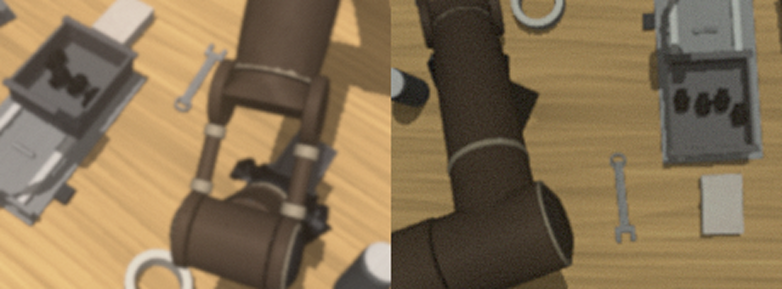

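The view shows all four glands in the tray (at about (682,100), (702,103), (720,100), (740,115)) and the tub held over the mat. I lower it gently.

Emit:
send_rows(
  steps=[
    [[0,0,-0.01,0,0,0],[0,0,-0.022,0,0,0],[0,0,-0.034,0,0,0],[0,0,-0.044,0,0,0],[0,0,-0.051,0,0,0],[0,0,-0.055,0,0,0],[0,0,-0.057,0,0,0],[0,0,-0.059,0,0,0],[0,0,-0.061,0,0,0],[0,0,-0.061,0,0,0]],
  ],
)

```text
time_s: 13.5
ee_pos: [528.4, 341.5, 66.3]
tool_rot: [0.001, -2.355, -0.0]
ft_force: [-0.4, 0.0, -1.9]
opening: 63.4
grasp_force: 91.3
```

Emit:
send_rows(
  steps=[
    [[0,0,-0.001,0,0,0],[0,0,-0.002,0,0,0],[0,0,-0.003,0,0,0],[0,0,-0.003,0,0,0]],
  ],
)

```text
time_s: 13.9
ee_pos: [528.3, 341.4, 63.1]
tool_rot: [0.0, -2.355, -0.0]
ft_force: [-0.5, -0.1, -1.6]
opening: 63.2
grasp_force: 91.3
```

Emit:
send_rows(
  steps=[
    [[0,0,-0.001,0,0,0],[0,0,-0.002,0,0,0],[0,0,-0.002,0,0,0]],
  ],
)

```text
time_s: 14.2
ee_pos: [528.5, 341.5, 62.5]
tool_rot: [0.001, -2.354, -0.001]
ft_force: [0.7, -1.3, 3.4]
opening: 63.0
grasp_force: 91.6
```

Emit:
send_rows(
  steps=[
    [[0,0,-0.001,0,0,0],[0,0,-0.0015,0,0,0],[0,0,-0.0015,0,0,0]],
  ],
)

```text
time_s: 14.5
ee_pos: [528.6, 341.4, 62.6]
tool_rot: [0.001, -2.354, -0.001]
ft_force: [-0.3, -0.6, 8.0]
opening: 63.3
grasp_force: 92.2
```

Emit:
send_rows(
  steps=[
    [[0,0,0.0015,0,0,0],[0,0,0.0015,0,0,0],[0,0,0.0015,0,0,0],[0,0,0.0015,0,0,0],[0,0,0.0015,0,0,0],[0,0,0.0015,0,0,0]],
  ],
  grip=0,
)

```text
time_s: 15.1
ee_pos: [528.3, 341.4, 61.0]
tool_rot: [0.0, -2.355, -0.0]
ft_force: [-0.2, -0.7, 0.2]
opening: 85.5
grasp_force: 0.0
```

Emit:
send_rows(
  steps=[
    [[0.005,0,0.005,0,0,0],[0.015,0,0.015,0,0,0],[0.03,0,0.03,0,0,0],[0.045,0,0.045,0,0,0],[0.06,0,0.065,0,0,0],[0.075,0,0.09,0,0,0],[0.08,0,0.12,0,0,0],[0.08,0,0.15,0,0,0],[0.08,0,0.19,0,0,0],[0.08,0,0.23,0,0,0]],
  ],
)

```text
time_s: 16.1
ee_pos: [608.4, 341.2, 292.5]
tool_rot: [-0.0, -2.354, 0.0]
ft_force: [1.4, -1.0, 0.8]
opening: 85.7
grasp_force: 0.0
```

Run:
```python
from h import *
s=get_state();print(s['time_s'],s['joint_pos'].round(2),s['ee_pos'],s['tool_rot'],s['opening'])
# push candidates: tray front mid (457,-78) z60, heading 4 deg; tool shut, tilt a back/outward
f=np.array([457,-78,60.]);h=np.array([np.cos(np.radians(4)),np.sin(np.radians(4)),0])
for a in(0,20,40):
  for Y in(4,-86):
    R=Ro.from_euler('Z',Y,degrees=True)*Ro.from_euler('y',-a if Y==4 else 0,degrees=True)*Ro.from_matrix(np.diag([-1,1,-1.]))
    for d in(-40,100):
        q,c=IK(f+d*h,R,np.array([-.2,.3,1.9,0,1,-1.6 if Y==4 else 0]));print(a,Y,d,q.round(2),c.round(4))
b=snap('top','t5.png');a=snap('scene','s5.png')
i=cv2.imread('pics/s5.png')[150:320,190:420];j=cv2.imread('pics/t5.png')[120:290,100:330];cv2.imwrite('pics/s5c.png',cv2.resize(np.hstack([i,j]),None,fx=1.7,fy=1.7,interpolation=cv2.INTER_CUBIC))
```

```text
16.1 [ 0.34  0.91  0.77  0.3   2.2  -1.15] [608.39409364 341.18047882 292.52742569] [-1.16845394e-04 -2.35441609e+00  6.72943641e-05] 85.73777805448577
0 4 -40 [-0.29  0.19  2.2  -0.    0.75 -1.93] 0.0
0 4 100 [-0.2   0.41  1.89 -0.    0.84 -1.84] 0.0
0 -86 -40 [-0.29  0.19  2.2  -0.    0.75 -0.36] 0.0
0 -86 100 [-0.2   0.41  1.89 -0.    0.84 -0.27] 0.0
20 4 -40 [-0.41  0.05  2.43  0.44  0.38 -2.44] 0.0
20 4 100 [-0.27  0.28  2.14  0.29  0.41 -2.16] 0.0
20 -86 -40 [-0.29  0.19  2.2  -0.    0.75 -0.36] 0.0
20 -86 100 [-0.2   0.41  1.89 -0.    0.84 -0.27] 0.0
40 4 -40 [-0.42 -0.02  2.54  0.98  0.23 -2.94] 0.079
40 4 100 [-0.29  0.24  2.27  1.09  0.18 -2.94] 0.0423
40 -86 -40 [-0.29  0.19  2.2  -0.    0.75 -0.36] 0.0
40 -86 100 [-0.2   0.41  1.89 -0.    0.84 -0.27] 0.0
```

View pics/s5c.png

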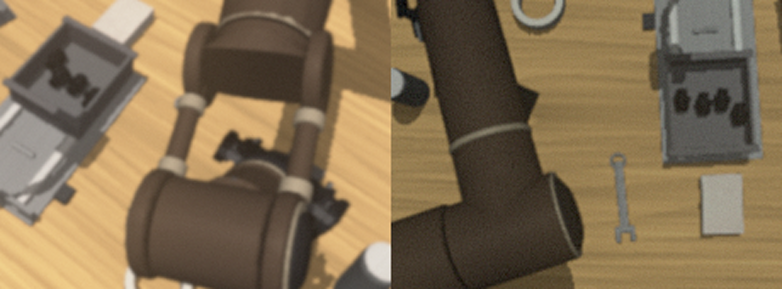

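The tub was released with little disturbance and the four glands are still in the tray (right half, (682–740, 100–115)). Now I swing round to the front of the tray with the fingers shut.

Run:
```python
from h import *
R=Ro.from_euler('Z',4,degrees=True)*Ro.from_matrix(np.diag([-1,1,-1.]))
A=(np.array([500,110,290.]),Ro.from_euler('Z',2,degrees=True)*Ro.from_euler('y',22,degrees=True)*Ro.from_matrix(np.diag([-1,1,-1.])))
rows([A],[7]);print();B=(np.array([405,-82,230.]),R);rows([B],[7],A)
```

```text
[-0.016, -0.033, -0.001, 0.000, -0.018, 0.001],
[-0.032, -0.066, -0.003, 0.000, -0.036, 0.003],
[-0.047, -0.099, -0.004, 0.000, -0.053, 0.004],
[-0.063, -0.133, -0.006, 0.000, -0.071, 0.006],
[-0.079, -0.166, -0.007, 0.000, -0.089, 0.007],
[-0.095, -0.199, -0.009, 0.000, -0.107, 0.009],
[-0.110, -0.232, -0.010, 0.000, -0.124, 0.010],

[-0.014, -0.027, -0.009, 0.001, -0.017, 0.002],
[-0.027, -0.055, -0.017, 0.002, -0.035, 0.003],
[-0.041, -0.082, -0.026, 0.003, -0.052, 0.005],
[-0.054, -0.110, -0.034, 0.004, -0.070, 0.006],
[-0.068, -0.137, -0.043, 0.005, -0.087, 0.008],
[-0.081, -0.165, -0.051, 0.005, -0.105, 0.009],
[-0.095, -0.192, -0.060, 0.006, -0.122, 0.011],
```

Emit:
send_rows(
  steps=[
    [[-0.01,-0.02,0,0,-0.01,0.001],[-0.025,-0.055,-0.002,0,-0.03,0.002],[-0.042,-0.09,-0.004,0,-0.05,0.004],[-0.06,-0.125,-0.006,0,-0.068,0.006],[-0.077,-0.16,-0.007,0,-0.087,0.007],[-0.095,-0.199,-0.009,0,-0.107,0.009],[-0.11,-0.232,-0.01,0,-0.124,0.01]],
  ],
  grip=1,
  grip_force=40,
)

```text
time_s: 16.9
ee_pos: [497.3, 107.6, 281.4]
tool_rot: [0.041, -2.747, 0.018]
ft_force: [-0.2, 0.1, 0.3]
opening: -0.2
grasp_force: 0.0
```

Emit:
send_rows(
  steps=[
    [[-0.014,-0.027,-0.009,0.001,-0.017,0.002],[-0.027,-0.055,-0.017,0.002,-0.035,0.003],[-0.041,-0.082,-0.026,0.003,-0.052,0.005],[-0.054,-0.11,-0.034,0.004,-0.07,0.006],[-0.068,-0.137,-0.043,0.005,-0.087,0.008],[-0.081,-0.165,-0.051,0.005,-0.105,0.009],[-0.095,-0.192,-0.06,0.006,-0.122,0.011],[-0.095,-0.192,-0.06,0.006,-0.122,0.011]],
  ],
)

```text
time_s: 17.7
ee_pos: [399.5, -84.3, 219.8]
tool_rot: [0.093, -3.124, 0.009]
ft_force: [-0.5, -0.2, 0.3]
opening: -0.1
grasp_force: 0.0
```

Run:
```python
from h import *
s=get_state();print(s['time_s'],s['ee_pos'],s['tool_rot'],s['opening'],s['joint_pos'].round(2))
a=snap('scene','s6.png');b=snap('top','t6.png');w=snap('wrist','w6.png')
i=cv2.imread('pics/s6.png')[150:320,180:420];j=cv2.imread('pics/t6.png')[120:290,100:340]
k=cv2.resize(np.hstack([i,j]),(800,283),interpolation=cv2.INTER_CUBIC);l=cv2.resize(cv2.imread('pics/w6.png'),(400,300))
o=np.zeros((583,800,3),np.uint8);o[:283]=k;o[283:,:400]=l;cv2.imwrite('pics/s6c.png',o)
```

```text
17.7 [399.52264674 -84.26018962 219.83190706] [ 0.09283861 -3.12375755  0.00874535] -0.0734896012440195 [-0.31 -0.11  2.11 -0.01  1.15 -1.93]
```

View pics/s6c.png

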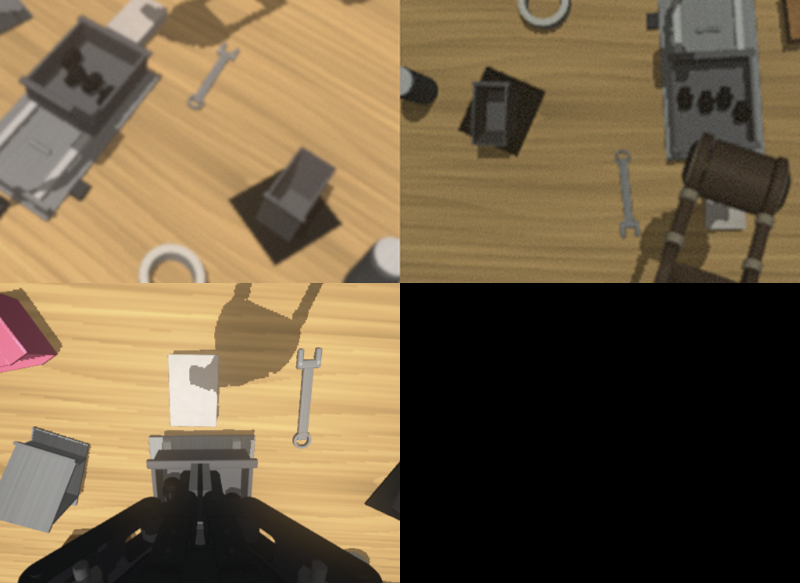

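The tub stands in the middle of the mat (top view (490,112), mat centre (502,111)). The glands are in the tray, and the shut fingers line up with the tray's front wall. Next I lower and push.

Emit:
send_rows(
  steps=[
    [[0,0,-0.02,0,0,0],[0,0,-0.05,0,0,0],[0,0.001,-0.08,0,0,0],[0,0.002,-0.11,0,0,0],[0,0.002,-0.135,0,0,0],[0,0.003,-0.155,0,0,0],[0,0.003,-0.168,0,0,0],[0.005,0.003,-0.168,0,0,0],[0.01,0.004,-0.168,0,0,0],[0.015,0.004,-0.168,0,0,0]],
  ],
)

```text
time_s: 18.85
ee_pos: [420.7, -78.4, 54.3]
tool_rot: [0.101, -3.13, 0.01]
ft_force: [0.9, 0.2, -0.2]
opening: 0.0
grasp_force: 0.0
```

Emit:
send_rows(
  steps=[
    [[0.004,0,0,0,0,0],[0.008,0,0,0,0,0],[0.012,0.001,0,0,0,0],[0.016,0.001,0,0,0,0],[0.02,0.001,0,0,0,0],[0.024,0.001,0,0,0,0],[0.028,0.002,0,0,0,0],[0.032,0.002,0,0,0,0],[0.036,0.002,0,0,0,0],[0.04,0.003,0,0,0,0]],
  ],
)

```text
time_s: 19.85
ee_pos: [457.9, -75.7, 53.0]
tool_rot: [0.1, -3.125, 0.009]
ft_force: [-2.1, -1.5, -0.6]
opening: 0.1
grasp_force: 0.9
```

Emit:
send_rows(
  steps=[
    [[0.004,0,0,0,0,0],[0.008,0,0,0,0,0],[0.012,0.001,0,0,0,0],[0.016,0.001,0,0,0,0],[0.02,0.001,0,0,0,0],[0.024,0.001,0,0,0,0],[0.028,0.002,0,0,0,0],[0.032,0.002,0,0,0,0],[0.036,0.002,0,0,0,0],[0.04,0.003,0,0,0,0]],
  ],
)

```text
time_s: 20.85
ee_pos: [498.8, -72.8, 53.3]
tool_rot: [0.1, -3.127, 0.01]
ft_force: [-2.5, -1.5, -0.4]
opening: -0.0
grasp_force: 0.9
```

Emit:
send_rows(
  steps=[
    [[0.004,0,0,0,0,0],[0.008,0,0,0,0,0],[0.012,0.001,0,0,0,0],[0.016,0.001,0,0,0,0],[0.02,0.001,0,0,0,0],[0.024,0.001,0,0,0,0]],
  ],
)

```text
time_s: 21.45
ee_pos: [522.7, -71.3, 53.3]
tool_rot: [0.099, -3.127, 0.008]
ft_force: [-2.0, 1.4, 0.1]
opening: 0.3
grasp_force: 0.9
```

Emit:
send_rows(
  steps=[
    [[0.003,0,0,0,0,0],[0.006,0,0,0,0,0],[0.009,0.001,0,0,0,0]],
  ],
)

```text
time_s: 21.75
ee_pos: [531.8, -71.0, 53.3]
tool_rot: [0.1, -3.127, 0.01]
ft_force: [-1.0, -1.9, 0.0]
opening: 0.3
grasp_force: 0.8
```

Emit:
send_rows(
  steps=[
    [[0.003,0,0,0,0,0],[0.006,0,0,0,0,0]],
  ],
)

```text
time_s: 21.95
ee_pos: [536.6, -70.5, 53.2]
tool_rot: [0.1, -3.124, 0.008]
ft_force: [-8.4, -0.3, 6.1]
opening: -0.2
grasp_force: 4.0
```

Emit:
send_rows(
  steps=[
    [[0.002,0,0,0,0,0],[0.004,0,0,0,0,0]],
  ],
)

```text
time_s: 22.15
ee_pos: [536.8, -70.4, 52.9]
tool_rot: [0.101, -3.116, 0.007]
ft_force: [-13.9, -1.0, 9.9]
opening: -0.1
grasp_force: 6.9
```

Emit:
send_rows(
  steps=[
    [[0.002,0,0,0,0,0],[0.004,0,0,0,0,0]],
  ],
)

```text
time_s: 22.35
ee_pos: [542.2, -70.1, 52.9]
tool_rot: [0.099, -3.12, 0.006]
ft_force: [-6.8, 1.9, 3.3]
opening: 0.1
grasp_force: 3.1
```

Emit:
send_rows(
  steps=[
    [[0.002,0,0,0,0,0],[0.004,0,0,0,0,0],[0.004,0,0,0,0,0]],
  ],
)

```text
time_s: 22.65
ee_pos: [550.0, -70.5, 53.3]
tool_rot: [0.1, -3.128, 0.009]
ft_force: [-1.7, 0.3, -0.0]
opening: -0.1
grasp_force: 0.5
```

Emit:
send_rows(
  steps=[
    [[0.002,0,0,0,0,0],[0.004,0,0,0,0,0],[0.004,0,0,0,0,0]],
  ],
)

```text
time_s: 22.95
ee_pos: [549.9, -70.5, 53.2]
tool_rot: [0.1, -3.118, 0.007]
ft_force: [-10.3, 0.1, 8.9]
opening: 0.1
grasp_force: 5.4
```

Emit:
send_rows(
  steps=[
    [[0.003,0,0,0,0,0],[0.006,0,0,0,0,0],[0.006,0,0,0,0,0]],
  ],
)

```text
time_s: 23.25
ee_pos: [549.6, -70.4, 52.3]
tool_rot: [0.101, -3.104, 0.006]
ft_force: [-22.8, -1.8, 17.3]
opening: -0.0
grasp_force: 11.4
```

Emit:
send_rows(
  steps=[
    [[-0.01,0,0,0,0,0],[-0.03,-0.001,0,0,0,0],[-0.06,-0.003,0,0,0,0],[-0.08,-0.004,0.02,0,0,0],[-0.09,-0.004,0.06,0,0,0],[-0.1,-0.004,0.1,0,0,0],[-0.12,-0.004,0.14,0,0,0],[-0.14,-0.004,0.18,0,0,0],[-0.14,-0.004,0.2,0,0,0],[-0.14,-0.004,0.2,0,0,0]],
  ],
)

```text
time_s: 24.25
ee_pos: [423.2, -75.8, 258.1]
tool_rot: [0.099, -3.14, 0.015]
ft_force: [0.2, -0.9, 0.2]
opening: -0.2
grasp_force: 0.0
```

Run:
```python
from h import *
a=snap('scene','s7.png');b=snap('top','t7.png')
i=cv2.imread('pics/s7.png')[130:330,150:420];j=cv2.imread('pics/t7.png')[80:280,100:370]
cv2.imwrite('pics/s7c.png',cv2.resize(np.hstack([i,j]),(800,296),interpolation=cv2.INTER_CUBIC))
```

```text
(no output)
```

View pics/s7c.png

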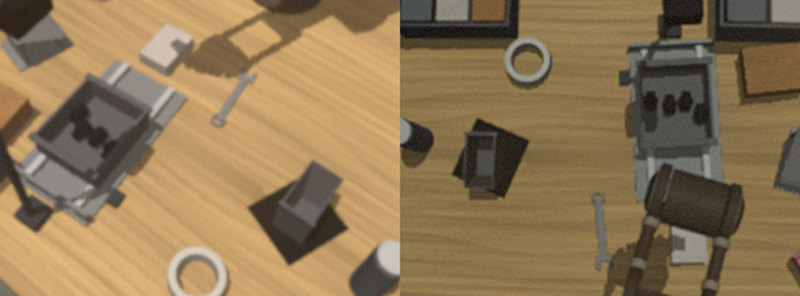

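The tray is home against its stop with all four glands in it (top view (650–702, 100–112)), the tub is upright on the mat, and the arm is clear.

```bash
python3 -c "
from h import *
print(close_job())"
```

```text
the job is handed in; nothing more can be done
None
```

I handed the job in at about 24 s: all four glands are in the tray, which is pushed fully home against its stop, and the emptied tub stands upright in the middle of the mat; the hand-in call returned no verdict.

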